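Unclamp the finished bracket and hold it up level

TASK

Slide the vise's jaw (the one with the upright post) all the way open while the finished bracket stays on its seat. Then lift the bracket out and finish holding it, without putting it down or letting go: still and level in the gripper, straight above the vise and about 15 cm above its seat. Keep it level all the way up, and leave the tools around the vise where they lie.

Things in the scene. Friction and masses are not known exactly. Their poses are not given: they have to be found in the camera images.
- bracket: finished part: aluminium tee bracket, mm, 0.36-0.59 kg. Origin: centre of its underside. Flange 130 (x) x 80 (y) x 8 high; on it an upright rib along x, 14 thick, x -65 to +33, top at z 48; at x +48 a round boss, 30 wide, top z 48, with a heavy steel bushing, so the centre of mass is at x +14, y 0: gripped there it hangs level. Lies square on the seat, up to 12 off along x
- vise: low grey quick-action vise, fixed to the bed; base 170 (x) x 240 (y -85 to +155) x 12 mm high. Origin: on the bed, below the middle of its seat. Fixed jaw on the -y side (inner face y -41, top z 36, no lip). Sliding jaw on the +y side, with a lip that reaches over the bracket's flange while closed; it opens along the vise's +y axis. End bar y 139 to 155, top z 34
- seat (a point): centre of the vise's seat (top of the base plate, 12 mm above the bed) on which the bracket lies; axes as the vise
- jaw (a joint): slide of the jaw along the vise's +y axis, m: 0 closed (starts at 0 to 0.004), 0.05 fully open at its stop. It takes about 3 N plus damping of 15 N per m/s and stays where it is left. Below 0.015 its lip still covers the bracket's edge
- jaw_post (a point): centre of the top of the upright round knurled steel post on the sliding jaw, by which the jaw is moved: 18 mm in diameter, 48 mm tall, its top 78.5 mm above the bed; moves with the jaw (closed: at y +66 mm, x 0 in the vise's frame)
- stubby_driver: bystander, loose: black folding bit driver lying down, 35x148x26, long along its y (mm); origin at the centre of its underside
- spindle_nut: bystander, loose: round steel spindle nut, 50 across, 28 high (mm); origin at the centre of its underside
- collet_1: bystander, loose: steel spring collet standing up, 26 across, 37 high (mm); origin at the centre of its underside
- router_bit_1: bystander, loose: router cutter lying down, 13x72x13, long along its y (mm); origin at the centre of its underside
- collet_3: bystander, loose: slim steel spring collet standing up, 22 across, 37 high (mm); origin at the centre of its underside
- hex_key_1: bystander, loose: black hex key lying flat, 36x99x9, long along its y (mm); origin at the centre of its underside
There are look-alikes about, which are no part of the job. Several things have the shape of the bracket; the one meant has the colours described above.

How it is judged:
By the outcome, as a careful person would: the job done as asked, in the order asked, and still so for the second after the job is handed in, while the arm keeps its last pose, push and grip.
It also fails if it takes over 45 s, if anything falls off the work surface, if the arm or the gripper's body presses on something with over 40 N, if the wrist force passes 120 N, or if a joint passes its speed limit or range.

ROBOT

A 6-joint arm with a two-finger parallel gripper is mounted at the origin on a cart in front of the work surface, level with it; the furniture and walls round the work are solid. World frame = base frame: x ahead of the robot, y to its left, z up, the work surface at z = 0. Lengths are in m, angles in rad, forces in N, time in s.
With the tool pointing down it reaches from about 0.35 to 0.975 m from the base axis. Payload 4.9 kg.
Tool frame: the origin (TCP) lies at the very end of the fingers, on their centre line; the grasp point (between the pads) lies 19 mm behind it; z points along the fingers, y is the line along which they close (so a half turn about z gives the same grasp; the last joint's range is limited). The gripper opens to 85 mm and grips with 20 to 120 N. Pads are 22 mm wide; open, the fingers measure 114 mm over their backs; the gripper's body (76 mm by 85 mm) begins 54 mm behind the grasp point. The pads swing forward as they close: fully open they stand 13 mm farther back than shut.
Start: joints at [1.042, 0.053, 1.613, -0, 1.476, -0.119], TCP at [0.249, 0.573, 0.231] pointing down, gripper open.
Joint ranges: [-3.01, 3.01], [-1.01, 2.22], [0.06, 2.58], [-1.02, 4.17], [0.09, 2.62], [-3.14, 3.14]. Speed limits (rad/s): [2.57, 2.57, 3.14, 3.14, 3.14, 3.14].

INTERFACE

Orientations are given as a 3x3 rotation matrix whose columns are the frame's x, y, z axes.
In Python, from workcell import robot, imaging, order gives the robot as it stands.
- The arm moves only by the shell command python3 -m handwheel 'ROWS'. ROWS is JSON, a list of rows, each an object with "hand": the opening, from -1 (shut) to 1 (fully open); "dp": the shift along the tool's x, y, z in m, a list of three; "turn": the turn, a rotation vector about the tool's x, y, z in rad, a list of three. In form: [{"hand": hand, "dp": [tx, ty, tz], "turn": [rx, ry, rz]}, ...]. A call has exactly 5 rows; each row is the pose to reach, as a shift and turn from the pose commanded when the call began, along the tool's axes at that moment; what a row does not reach only later rows make up. A row lasts 1/12 s, in which the tool goes at most 41.7 mm and 7.16 degrees, less where a joint would pass 70% of its speed; a pose out of reach is approached as far as the arm can. A call with a gripper value outside its range is refused whole. The fingers move at their own pace and stop on an object; the grip force is fixed at half the most. Time passes only in rows, so rows that repeat a pose let the fingers close, or fill a call up. It gives the time, the measured TCP pose, the force, the opening and the grip force at its end, in the units of the state.
- robot.get_obs(): the state, without advancing time (a new reading comes with each control period).
- imaging.capture(name): name is "side" or "top"; returns a dict with "image" (400x640x3 uint8, red, green, blue), "z_map" (400x640 float32, m along the optical axis (not along the pixel's ray), 0 where there is no reading), "K" (3x3 intrinsics, pixels), "D" ([k1, k2, p1, p2, k3] as OpenCV has them; the pictures are not rectified), "R" (3x3) and "t" (3): a world point X has camera coordinates R X + t. Camera axes: x right, y down, z forward; pixel columns grow to the right and rows downward; lengths in m; the calibration is good to about 2 mm. A picture is of the moment at which its call begins.
- order.finish_job(): hands the job in; it is judged then, once.
Trained networks look in a picture, given as the dict that the camera call returned (one of the last four; its "shot" number tells which), for a name from the list of things; names that differ only in an ending like _2 or _b are one class to them, and where a whole thing is asked for, a point or a joint stands for the part that bears it (a point fixed in the world has none). Each returns a list of dicts, best first, with "conf" (0 to 1); they miss things now and then, are a little off and sometimes report something else, mostly with a low value. They report only what shows in the picture. A call takes as long as a camera call. They do not tell look-alikes from the thing itself.
- imaging.spot_in(picture, name): "position" ([column, row] in pixels, amid what is visible of it).
- imaging.masks_of(picture, name): "region" (400x640 bool, what is visible of it) and "position" ([column, row] in pixels, amid what is visible of it).
The state is a dict: "clock": time; "joint_positions": joint angles; "joint_vel": joint speeds; "joint_efforts": joint torques, N m; "tcp_pos": TCP position; "eef_rot": TCP orientation; "contact_force": force on the tool from outside, world axes, zero at the start; "wrist_torque": the same for the moment, N m; "grip_width": opening from 0.0 (shut) to 1.0 (fully open); "gripper_force": force on a finger pad.
Only numpy, scipy, OpenCV 4.12 (cv2) and the standard library are available. Lean on these libraries where they do the work, as an engineer would, in place of code of your own. Each camera call takes 0.05 s, during which the arm holds its last target. There are 200 camera calls.

## Working session

There is one attempt and no reset: what is moved stays moved. The work goes in short steps, Python scripts to look and compute and a shell command to move; the robot and the scene stay as the last step left them, time stands still between calls to the robot, and variables do not carry over. Pictures are saved under pics/ and viewed, at most 10 in all, crops included, and the job is handed in when it is done.

```bash
ls; mkdir -p pics
cat > h.py <<'E'
import numpy as np, cv2
from workcell import robot, imaging, order
def world(p, px, z=None):
    """pixel(s) -> world; by depth, or on plane z"""
    px=np.atleast_2d(np.array(px,float))
    n=cv2.undistortPoints(px[:,None],p["K"],np.array(p["D"]))[:,0]
    r=np.c_[n,np.ones(len(n))]
    R=np.array(p["R"]);t=np.array(p["t"])
    c=-R.T@t; d=r@R
    if z is None:
        s=p["z_map"][px[:,1].round().astype(int),px[:,0].round().astype(int)]
    else: s=(z-c[2])/d[:,2]
    return c+d*s[:,None]
def save(p,n,crop=None,f=1):
    im=p["image"][:,:,::-1]
    if crop: im=im[crop[1]:crop[3],crop[0]:crop[2]]
    cv2.imwrite(f"pics/{n}.png",cv2.resize(im,None,fx=f,fy=f,interpolation=cv2.INTER_CUBIC))
E
python3 - <<'E'
from h import *
o=robot.get_obs(); print(o)
for n in ("side","top"):
    p=imaging.capture(n); save(p,n+"0",f=1.25)
    for k in ("bracket","vise","jaw","jaw_post","stubby_driver","spindle_nut","collet_1","collet_3","router_bit_1","hex_key_1"):
        for d in imaging.spot_in(p,k)[:3]:
            print(n,k,round(d["conf"],2),np.round(d["position"]),world(p,d["position"]).round(3)[0])
E
```

```text
pics
{'clock': 0.0, 'joint_positions': array([ 1.04196350e+00,  5.33586769e-02,  1.61429548e+00, -1.27520626e-05,
        1.47599958e+00, -1.18990638e-01]), 'joint_vel': array([-1.78596635e-03, -3.97493739e-04,  6.99074171e-05,  1.00267407e-04,
       -1.85588010e-04,  8.64554120e-04]), 'joint_efforts': array([ 4.83161548e-04, -3.93696105e+01, -3.70167732e+01, -9.64650849e-05,
        7.44146149e-03,  9.93608865e-06]), 'tcp_pos': array([0.24872083, 0.57269829, 0.23006101]), 'eef_rot': array([[-9.17184085e-01,  3.98462415e-01, -1.02891220e-03],
       [ 3.98463676e-01,  9.17182375e-01, -1.78594190e-03],
       [ 2.32069414e-04, -2.04802162e-03, -9.99997876e-01]]), 'contact_force': array([-0.11751458, -0.37959937,  0.0268164 ]), 'wrist_torque': array([-0.00604368,  0.07634559, -0.02285815]), 'gripper_force': 0.0, 'grip_width': 0.9987206390337269}
side bracket 0.94 [309. 170.] [0.633 0.208 0.046]
side bracket 0.83 [353. 242.] [ 0.555 -0.109  0.033]
side vise 0.96 [331. 244.] [ 0.508 -0.084  0.03 ]
side jaw 0.57 [326. 236.] [ 0.515 -0.052  0.03 ]
side stubby_driver 0.87 [358. 213.] [ 0.6
[... 324 characters left out ...]
8 0.112 0.017]
side collet_3 0.33 [364. 310.] [ 0.466 -0.259  0.   ]
side hex_key_1 0.82 [362. 310.] [ 0.458 -0.262  0.008]
top bracket 0.65 [354. 201.] [ 0.547 -0.104  0.059]
top vise 0.97 [324. 213.] [ 0.516 -0.034  0.074]
top jaw 0.59 [332. 211.] [ 0.525 -0.052  0.032]
top jaw 0.34 [330. 217.] [ 0.512 -0.048  0.029]
top jaw_post 0.69 [336. 213.] [ 0.522 -0.062  0.03 ]
top jaw_post 0.25 [355. 200.] [ 0.549 -0.106  0.061]
top stubby_driver 0.59 [321. 163.] [ 0.644 -0.027  0.024]
top spindle_nut 0.78 [411. 177.] [ 0.612 -0.244  0.027]
top collet_1 0.51 [398. 160.] [ 0.656 -0.217  0.017]
top collet_3 0.51 [398. 160.] [ 0.656 -0.217  0.017]
top hex_key_1 0.47 [414. 244.] [ 0.449 -0.256  0.001]
```

View pics/side0.png

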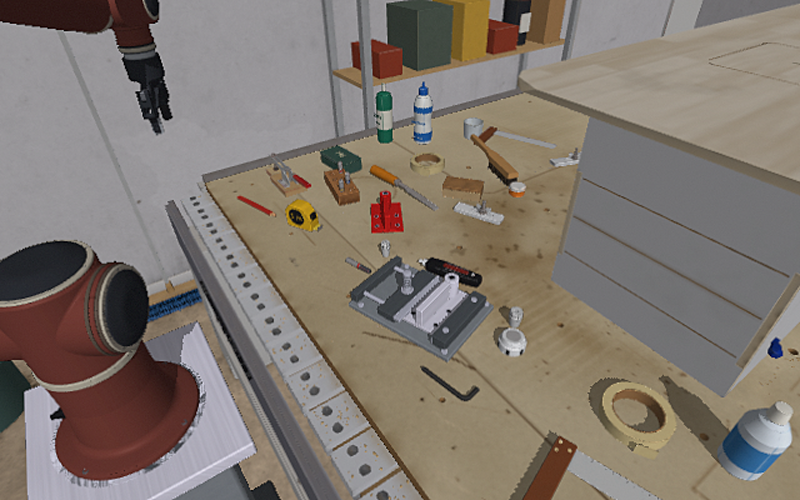

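Run:
```python
from h import *
p=imaging.capture("top"); save(p,"top1",(250,120,450,270),4)
```

```text
(no output)
```

View pics/top1.png

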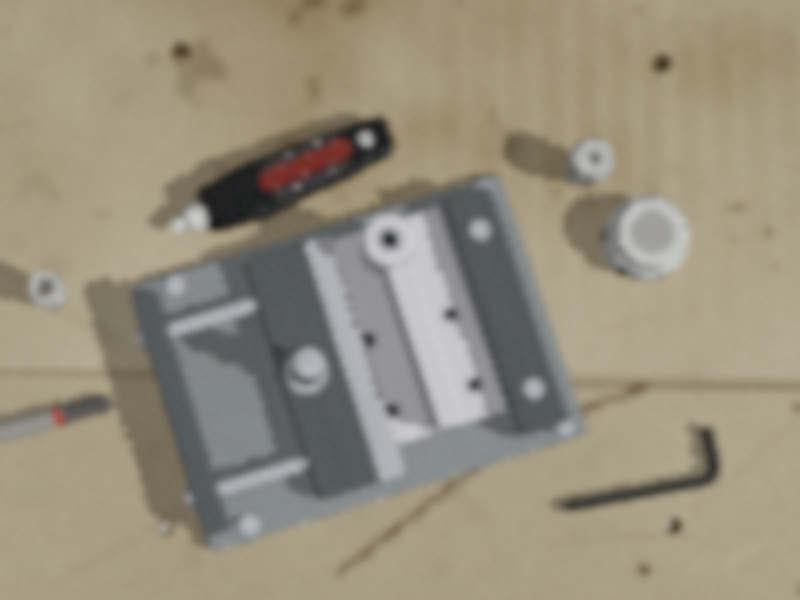

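The side view shows the vise with the silver bracket at about (440,300) (the red tee is a look-alike). In the top crop (4x, offset 250,120), the post is at (308,368), the boss at (387,238) and the base corners at (135,288), (500,178), (582,428), (212,548). The driver lies just off the +x side.

```bash
cat >> h.py <<'E'
def crop(q,o=(250,120),f=4): return (np.array(q,float)+.5)/f-.5+np.array(o)
def fit(m,w):
    m=np.array(m,float);w=np.array(w)[:,:2]
    a,b=m-m.mean(0),w-w.mean(0)
    th=np.arctan2((a[:,0]*b[:,1]-a[:,1]*b[:,0]).sum(),(a*b).sum())
    R=np.array([[np.cos(th),-np.sin(th)],[np.sin(th),np.cos(th)]])
    t=w.mean(0)-R@m.mean(0); return th,R,t,(w-(m@R.T+t))
E
python3 - <<'E'
from h import *
p=imaging.capture("top")
C=world(p,crop([(135,288),(500,178),(582,428),(212,548)]),.012)
th,R,t,r=fit([(.085,.155),(.085,-.085),(-.085,-.085),(-.085,.155)],C)
print(np.degrees(th),t,r.round(4).tolist())
V=lambda w:((w[:,:2]-t)@R).round(4)
print("post",V(world(p,crop([(308,362)]),.0785)),"boss",V(world(p,crop([(389,238)]),.060)), "rib end", V(world(p,crop([(436,424),(464,418)]),.06)))
print("flange corners -x", V(world(p,crop([(398,440),(502,412)]),.020)))
# depth-based
ys,xs=np.mgrid[150:270,260:410]; q=np.c_[xs.ravel(),ys.ravel()]
W=world(p,q); v=(W[:,:2]-t)@R
def rep(n,m): print(n,m.sum(),v[m].mean(0).round(4),v[m].min(0).round(4),v[m].max(0).round(4),np.median(W[m,2]).round(4))
i=(abs(v[:,0])<.08)&(v[:,1]<.15)&(v[:,1]>-.08)
rep("post",i&(W[:,2]>.070)); rep("rib",i&(W[:,2]>.05)&(W[:,2]<.07)&(v[:,1]<.035)&(v[:,0]<.025));rep("ribboss",i&(W[:,2]>.05)&(W[:,2]<.07)&(v[:,1]<.035))
rep("endbar",i&(v[:,1]>.13)&(abs(W[:,2]-.034)<.006))
s=imaging.capture("side")
ys,xs=np.mgrid[190:300,270:410]; q=np.c_[xs.ravel(),ys.ravel()]
W=world(s,q); v=(W[:,:2]-t)@R
i=(abs(v[:,0])<.08)&(v[:,1]<.15)&(v[:,1]>-.08)
rep("Spost",i&(W[:,2]>.074)&(v[:,1]>.03)); rep("Srib",i&(W[:,2]>.056)&(W[:,2]<.07)&(v[:,1]<.035)&(v[:,0]<.025));rep("Sribboss",i&(W[:,2]>.056)&(W[:,2]<.07)&(v[:,1]<.035))
save(s,"side1",(270,190,420,300),5)
print(C.round(3).tolist())
E
```

```text
17.831815782391736 [ 0.5430936  -0.10469509] [[-0.002, -0.0038], [-0.004, 0.0005], [0.0034, 0.0045], [0.0027, -0.0012]]
post [[-0.0002  0.069 ]] boss [[0.0573 0.0009]] rib end [[-0.054   0.0084]
 [-0.0555 -0.008 ]]
flange corners -x [[-0.0546  0.0278]
 [-0.0571 -0.0371]]
post 51 [-0.0004  0.0688] [-0.0088  0.06  ] [0.0077 0.0772] 0.0775
rib 228 [-0.0162  0.0005] [-0.0563 -0.0069] [0.0245 0.0074] 0.0601
ribboss 405 [0.0129 0.0007] [-0.0563 -0.0136] [0.0706 0.0151] 0.06
endbar 311 [-0.0018  0.1442] [-0.0752  0.1384] [0.0743 0.15  ] 0.0338
Spost 31 [-0.002   0.0677] [-0.0093  0.061 ] [0.0078 0.0758] 0.0769
Srib 164 [-0.0187 -0.0013] [-0.0578 -0.0082] [0.0248 0.0066] 0.0595
Sribboss 265 [ 0.0071 -0.001 ] [-0.0578 -0.0144] [0.0686 0.0154] 0.0596
[[0.575, 0.065, 0.012], [0.646, -0.159, 0.012], [0.492, -0.207, 0.012], [0.417, 0.016, 0.012]]
```

View pics/side1.png

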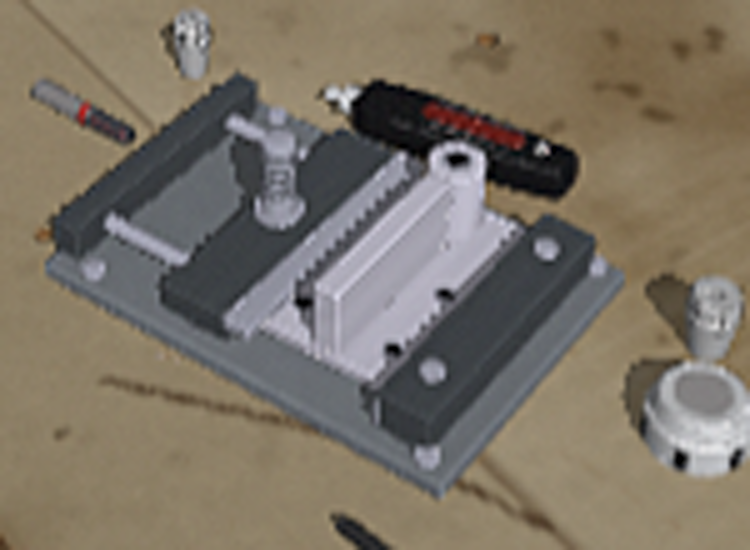

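The side crop confirms it: the bracket's rib and boss stand upright, the boss is at the +x end, the post is at about (280,150), and the jaw lip covers the flange edge. The measured heights match: post 77 mm, rib 60 mm, end bar 34 mm. Next I'll refine the yaw and work out the move.

```bash
cat >> h.py <<'E'
def go(x,y,z,yaw):
    """dp, turn from measured pose to tool down at x,y,z with tool y axis at yaw(deg)"""
    from scipy.spatial.transform import Rotation as Ro
    o=robot.get_obs();A=o["eef_rot"];a=np.radians(yaw)
    Y=np.array([np.cos(a),np.sin(a),0]);Z=np.array([0,0,-1.]);B=np.c_[np.cross(Y,Z),Y,Z]
    print("dp",(A.T@(np.array([x,y,z])-o["tcp_pos"])).round(4),"turn",Ro.from_matrix(A.T@B).as_rotvec().round(4))
E
python3 - <<'E'
from h import *
t=np.array([.5431,-.1047]);th=np.radians(17.83)
for n,(a,b,c,d) in dict(top=(150,270,260,410),side=(190,300,270,410)).items():
    p=imaging.capture(n)
    ys,xs=np.mgrid[a:b,c:d]; W=world(p,np.c_[xs.ravel(),ys.ravel()])
    R=np.array([[np.cos(th),-np.sin(th)],[np.sin(th),np.cos(th)]]); v=(W[:,:2]-t)@R
    m=(W[:,2]>.056)&(W[:,2]<.066)&(abs(v[:,1])<.02)&(v[:,0]<.03)&(v[:,0]>-.07)
    l=cv2.fitLine(W[m,:2].astype(np.float32),cv2.DIST_HUBER,0,.01,.01).ravel(); print(n,"rib yaw",np.degrees(np.arctan2(l[1],l[0])),l)
    m=(W[:,2]>.074)&(abs(v[:,0])<.02)&(v[:,1]>.04); print("post",W[m].mean(0))
    m=(abs(W[:,2]-.034)<.003)&(v[:,1]>.135)&(v[:,1]<.16)&(abs(v[:,0])<.07)
    l=cv2.fitLine(W[m,:2].astype(np.float32),cv2.DIST_HUBER,0,.01,.01).ravel(); print("endbar yaw",np.degrees(np.arctan2(l[1],l[0])))
print(R@[-.001,.0685]+t)
go(.521,-.040,.18,107.8)
E
```

```text
top rib yaw 18.312368 [ 0.9493577   0.31419742  0.5302223  -0.10861784]
post [ 0.52209878 -0.03955855  0.07779595]
endbar yaw 18.049147
side rib yaw 18.057892 [ 0.9507438   0.3099778   0.52745605 -0.11123946]
post [ 0.52020147 -0.04168004  0.07763643]
endbar yaw 18.311985
[ 0.52117376 -0.0397963 ]
dp [-0.4938 -0.4541  0.0513] turn [ 0.      0.     -0.7205]
```

```bash
python3 -m handwheel '[{"hand":0,"dp":[-0.49,-0.45,0.05],"turn":[0,0,-0.725]},{"hand":0,"dp":[-0.49,-0.45,0.05],"turn":[0,0,-0.725]},{"hand":0,"dp":[-0.49,-0.45,0.05],"turn":[0,0,-0.725]},{"hand":0,"dp":[-0.49,-0.45,0.05],"turn":[0,0,-0.725]},{"hand":0,"dp":[-0.49,-0.45,0.05],"turn":[0,0,-0.725]}]'
python3 -c "
from h import *
go(.5212,-.0405,.18,108.1)"
```

```text
clock: 1.77
tcp_pos: [0.3304, 0.39, 0.2164]
eef_rot: [[-0.981, -0.193, 0.0], [-0.193, 0.981, 0.0], [-0.0, 0.0, -1.0]]
contact_force: [-0.2, 0.1, -0.0]
grip_width: 0.501
gripper_force: 0.0
dp [-0.1041 -0.4592  0.0364] turn [ 0.      0.0004 -0.1216]
```

```bash
python3 -m handwheel '[{"hand":0,"dp":[-0.104,-0.459,0.036],"turn":[0,0,-0.12]},{"hand":0,"dp":[-0.104,-0.459,0.036],"turn":[0,0,-0.12]},{"hand":0,"dp":[-0.104,-0.459,0.036],"turn":[0,0,-0.12]},{"hand":0,"dp":[-0.104,-0.459,0.036],"turn":[0,0,-0.12]},{"hand":0,"dp":[-0.104,-0.459,0.036],"turn":[0,0,-0.12]}]' >/dev/null
python3 -c "
from h import *
go(.5212,-.0405,.16,108.1)"
```

```text
dp [-0.0301 -0.2648  0.0412] turn [-0.      0.0012 -0.0074]
```

```bash
python3 -m handwheel '[{"hand":0,"dp":[-0.03,-0.265,0.041],"turn":[0,0.001,-0.007]},{"hand":0,"dp":[-0.03,-0.265,0.041],"turn":[0,0.001,-0.007]},{"hand":0,"dp":[-0.03,-0.265,0.041],"turn":[0,0.001,-0.007]},{"hand":0,"dp":[-0.03,-0.265,0.041],"turn":[0,0.001,-0.007]},{"hand":0,"dp":[-0.03,-0.265,0.041],"turn":[0,0.001,-0.007]}]' >/dev/null
python3 -c "
from h import *
go(.5212,-.0405,.12,108.1)"
```

```text
dp [-0.0066 -0.0598  0.0494] turn [-0.0004  0.0001 -0.0012]
```

```bash
python3 -m handwheel '[{"hand":0,"dp":[-0.004,-0.036,0.01],"turn":[0,0,-0.001]},{"hand":0,"dp":[-0.0066,-0.06,0.025],"turn":[0,0,-0.001]},{"hand":0,"dp":[-0.0066,-0.06,0.05],"turn":[0,0,-0.001]},{"hand":0,"dp":[-0.0066,-0.06,0.05],"turn":[0,0,-0.001]},{"hand":0,"dp":[-0.0066,-0.06,0.05],"turn":[0,0,-0.001]}]'
python3 -c "
from h import *
go(.5212,-.0405,.044,108.1)
p=imaging.capture('side'); save(p,'side2',(270,160,420,280),5)"
```

```text
clock: 3.02
tcp_pos: [0.5193, -0.0384, 0.1177]
eef_rot: [[-0.951, -0.31, -0.005], [-0.31, 0.951, 0.001], [0.004, 0.002, -1.0]]
contact_force: [-0.4, -0.0, -0.8]
grip_width: 0.498
gripper_force: 0.0
dp [-0.0015 -0.0028  0.0737] turn [ 0.0023 -0.0044 -0.0004]
```

View pics/side2.png

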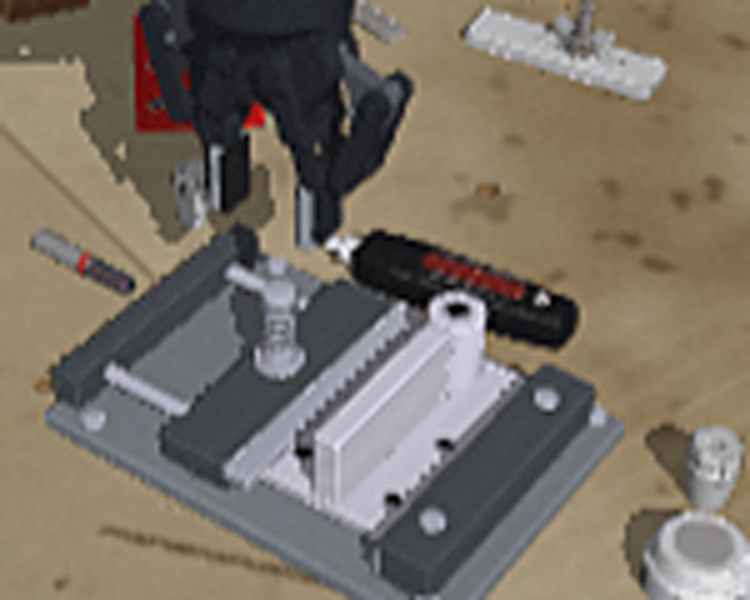

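The fingers are centred above the post, straddling it along the slide direction. Now I descend.

```bash
python3 -m handwheel '[{"hand":0,"dp":[-0.001,-0.003,0.025],"turn":[0.002,-0.004,0]},{"hand":0,"dp":[-0.001,-0.003,0.045],"turn":[0.002,-0.004,0]},{"hand":0,"dp":[-0.001,-0.003,0.063],"turn":[0.002,-0.004,0]},{"hand":0,"dp":[-0.001,-0.003,0.071],"turn":[0.002,-0.004,0]},{"hand":0,"dp":[-0.001,-0.003,0.071],"turn":[0.002,-0.004,0]}]' && python3 -m handwheel '[{"hand":-0.3,"dp":[0,0,0],"turn":[0,0,0]},{"hand":-0.5,"dp":[0,0,0],"turn":[0,0,0]},{"hand":-0.65,"dp":[0,0,0],"turn":[0,0,0]},{"hand":-0.8,"dp":[0,0,0],"turn":[0,0,0]},{"hand":-0.8,"dp":[0,0,0],"turn":[0,0,0]}]'
python3 -c "
from h import *
go(.5212,-.0405,.044,108.1)"
```

```text
clock: 3.48
tcp_pos: [0.5216, -0.0401, 0.0476]
eef_rot: [[-0.95, -0.312, 0.002], [-0.312, 0.95, -0.0], [-0.001, -0.001, -1.0]]
contact_force: [-0.3, 0.8, -0.9]
grip_width: 0.504
gripper_force: 0.0
clock: 3.9
tcp_pos: [0.5238, -0.041, 0.0504]
eef_rot: [[-0.95, -0.311, 0.006], [-0.311, 0.95, -0.001], [-0.006, -0.003, -1.0]]
contact_force: [-1.8, 2.8, 6.2]
grip_width: 0.19
gripper_force: 58.3
dp [0.0023 0.0013 0.0064] turn [-0.0026  0.0057  0.0003]
```

```bash
python3 -m handwheel '[{"hand":-0.8,"dp":[0,0.006,-0.001],"turn":[0,0,0]},{"hand":-0.8,"dp":[0,0.015,-0.002],"turn":[0,0,0]},{"hand":-0.8,"dp":[0,0.024,-0.002],"turn":[0,0,0]},{"hand":-0.8,"dp":[0,0.033,-0.002],"turn":[0,0,0]},{"hand":-0.8,"dp":[0,0.04,-0.002],"turn":[0,0,0]}]' && python3 -m handwheel '[{"hand":-0.8,"dp":[0,0.003,0],"turn":[0,0,0]},{"hand":-0.8,"dp":[0,0.005,0],"turn":[0,0,0]},{"hand":-0.8,"dp":[0,0.007,0],"turn":[0,0,0]},{"hand":-0.8,"dp":[0,0.009,0],"turn":[0,0,0]},{"hand":-0.8,"dp":[0,0.009,0],"turn":[0,0,0]}]'
```

```text
clock: 4.32
tcp_pos: [0.5114, -0.0031, 0.0505]
eef_rot: [[-0.95, -0.311, 0.008], [-0.311, 0.95, -0.002], [-0.007, -0.005, -1.0]]
contact_force: [7.3, -3.2, -6.8]
grip_width: 0.189
gripper_force: 59.3
clock: 4.73
tcp_pos: [0.5086, 0.0057, 0.0505]
eef_rot: [[-0.95, -0.311, 0.008], [-0.311, 0.95, -0.001], [-0.007, -0.004, -1.0]]
contact_force: [5.0, -0.1, -5.0]
grip_width: 0.191
gripper_force: 59.4
```

```bash
python3 -m handwheel '[{"hand":-0.8,"dp":[0,0.001,0],"turn":[0,0,0]},{"hand":-0.8,"dp":[0,0.002,0],"turn":[0,0,0]},{"hand":-0.8,"dp":[0,0.003,0],"turn":[0,0,0]},{"hand":-0.8,"dp":[0,0.003,0],"turn":[0,0,0]},{"hand":-0.8,"dp":[0,0.003,0],"turn":[0,0,0]}]'
```

```text
clock: 5.15
tcp_pos: [0.5083, 0.0065, 0.0505]
eef_rot: [[-0.95, -0.311, 0.01], [-0.311, 0.95, -0.005], [-0.008, -0.008, -1.0]]
contact_force: [7.7, -6.9, -7.5]
grip_width: 0.189
gripper_force: 59.2
```

```bash
python3 -m handwheel '[{"hand":-0.8,"dp":[0,0.001,0],"turn":[0,0,0]},{"hand":-0.8,"dp":[0,0.002,0],"turn":[0,0,0]},{"hand":-0.8,"dp":[0,0.003,0],"turn":[0,0,0]},{"hand":-0.8,"dp":[0,0.003,0],"turn":[0,0,0]},{"hand":-0.8,"dp":[0,0.003,0],"turn":[0,0,0]}]'
python3 - <<'E'
from h import *
p=imaging.capture('side'); save(p,'side3',(270,160,420,280),5)
E
```

```text
clock: 5.57
tcp_pos: [0.5083, 0.0066, 0.0505]
eef_rot: [[-0.95, -0.311, 0.012], [-0.311, 0.95, -0.011], [-0.008, -0.014, -1.0]]
contact_force: [11.1, -18.1, -13.1]
grip_width: 0.19
gripper_force: 59.4
```

View pics/side3.png

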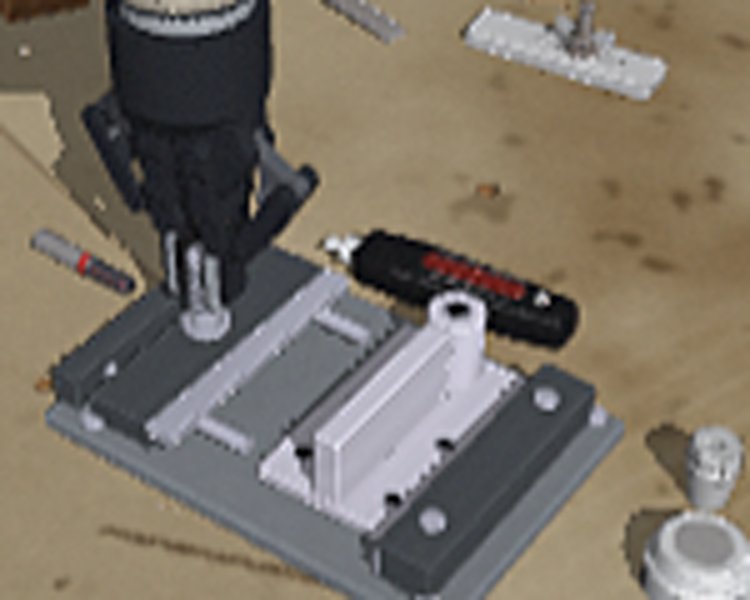

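The jaw sits against the end bar at its stop: force builds and it no longer moves. The bracket is unmoved. I'll ease off, open and rise.

```bash
python3 -m handwheel '[{"hand":-0.8,"dp":[0,-0.003,0],"turn":[0,0,0]},{"hand":-0.4,"dp":[0,-0.003,0],"turn":[0,0,0]},{"hand":0,"dp":[0,-0.003,0],"turn":[0,0,0]},{"hand":0,"dp":[0,-0.003,0],"turn":[0,0,0]},{"hand":0,"dp":[0,-0.003,-0.01],"turn":[0,0,0]}]' && python3 -m handwheel '[{"hand":0,"dp":[0,0,-0.02],"turn":[0,0,0]},{"hand":0,"dp":[0,0,-0.05],"turn":[0,0,0]},{"hand":0,"dp":[0,0,-0.08],"turn":[0,0,0]},{"hand":0,"dp":[0,0,-0.08],"turn":[0,0,0]},{"hand":0,"dp":[0,0,-0.08],"turn":[0,0,0]}]'
python3 - <<'E'
from h import *
t=np.array([.5431,-.1047]);th=np.radians(18.1)
R=np.array([[np.cos(th),-np.sin(th)],[np.sin(th),np.cos(th)]])
T=[]
for n,(a,b,c,d) in dict(top=(150,270,260,410),side=(190,300,270,410)).items():
    p=imaging.capture(n)
    ys,xs=np.mgrid[a:b,c:d]; W=world(p,np.c_[xs.ravel(),ys.ravel()]); v=(W[:,:2]-t)@R
    m=(W[:,2]>.056)&(W[:,2]<.066)&(abs(v[:,1])<.02)&(abs(v[:,0])<.08)
    k=m&(v[:,0]<.03); l=cv2.fitLine(W[k,:2].astype(np.float32),cv2.DIST_HUBER,0,.01,.01).ravel()
    b=m&(v[:,0]>.041)
    print(n,"yaw",np.degrees(np.arctan2(l[1],l[0])),"rib x",v[k,0].min(),"y",np.median(v[k,1]),"boss x",v[b,0].min(),v[b,0].max())
    m=(W[:,2]>.074)&(W[:,2]<.082)&(abs(v[:,0])<.02)&(v[:,1]>.08); print("post",m.sum(),v[m].mean(0) if m.any() else 0)
E
```

```text
clock: 6.03
tcp_pos: [0.5044, 0.0088, 0.0586]
eef_rot: [[-0.95, -0.311, -0.001], [-0.311, 0.95, -0.0], [0.001, -0.0, -1.0]]
contact_force: [-1.1, 0.1, -0.6]
grip_width: 0.499
gripper_force: 0.0
clock: 6.45
tcp_pos: [0.5078, 0.0085, 0.1437]
eef_rot: [[-0.95, -0.311, 0.01], [-0.311, 0.95, -0.002], [-0.009, -0.005, -1.0]]
contact_force: [0.2, 0.6, -1.9]
grip_width: 0.503
gripper_force: 0.0
top yaw 18.058413 rib x -0.056337441445431756 y 0.00027858269714399356 boss x 0.04157559104508354 0.06917752387179156
post 0 0
side yaw 18.048925 rib x -0.05752811395959322 y -0.0009628377663476625 boss x 0.041544941661673204 0.07121931567861221
post 30 [-0.00216545  0.11457213]
```

```bash
python3 -c "
from h import *
go(.5639,-.0982,.12,108.07)"
```

```text
dp [-0.0222 -0.1197  0.0202] turn [-0.0018  0.0026  0.0011]
```

```bash
python3 -m handwheel '[{"hand":0,"dp":[-0.006,-0.03,0],"turn":[-0.002,0.003,0.001]},{"hand":0,"dp":[-0.012,-0.065,0],"turn":[-0.002,0.003,0.001]},{"hand":0,"dp":[-0.022,-0.1,0.01],"turn":[-0.002,0.003,0.001]},{"hand":0,"dp":[-0.022,-0.12,0.02],"turn":[-0.002,0.003,0.001]},{"hand":0,"dp":[-0.022,-0.12,0.02],"turn":[-0.002,0.003,0.001]}]' >/dev/null && python3 -m handwheel '[{"hand":0,"dp":[0,0,0],"turn":[0,0,0]},{"hand":0,"dp":[0,0,0],"turn":[0,0,0]},{"hand":0,"dp":[0,0,0],"turn":[0,0,0]},{"hand":0,"dp":[0,0,0],"turn":[0,0,0]},{"hand":0,"dp":[0,0,0],"turn":[0,0,0]}]'
python3 -c "
from h import *
go(.5639,-.0982,.028,108.07)
p=imaging.capture('side'); save(p,'side4',(270,160,420,280),5)"
```

```text
clock: 7.38
tcp_pos: [0.5642, -0.098, 0.1208]
eef_rot: [[-0.95, -0.311, 0.001], [-0.311, 0.95, -0.0], [-0.0, -0.0, -1.0]]
contact_force: [-0.0, 0.0, -0.3]
grip_width: 0.498
gripper_force: 0.0
dp [ 0.0004 -0.0001  0.0928] turn [-0.0003  0.0005  0.0009]
```

View pics/side4.png

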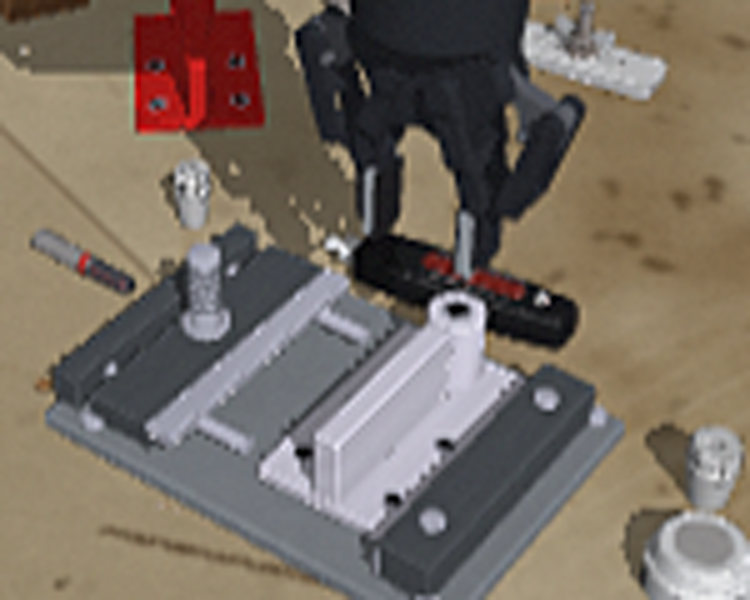

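The jaw is open, the bracket is in place and the fingers straddle the rib. I'll descend and grip.

```bash
python3 -m handwheel '[{"hand":0,"dp":[0,0,0.025],"turn":[0,0,0]},{"hand":0,"dp":[0,0,0.05],"turn":[0,0,0]},{"hand":0,"dp":[0,0,0.07],"turn":[0,0,0]},{"hand":0,"dp":[0,0,0.085],"turn":[0,0,0]},{"hand":0,"dp":[0,0,0.09],"turn":[0,0,0]}]' && python3 -m handwheel '[{"hand":0,"dp":[0,0,0],"turn":[0,0,0]},{"hand":0,"dp":[0,0,0],"turn":[0,0,0]},{"hand":-0.2,"dp":[0,0,0],"turn":[0,0,0]},{"hand":-0.35,"dp":[0,0,0],"turn":[0,0,0]},{"hand":-0.5,"dp":[0,0,0],"turn":[0,0,0]}]' && python3 -m handwheel '[{"hand":-0.65,"dp":[0,0,0],"turn":[0,0,0]},{"hand":-0.8,"dp":[0,0,0],"turn":[0,0,0]},{"hand":-1,"dp":[0,0,0],"turn":[0,0,0]},{"hand":-1,"dp":[0,0,0],"turn":[0,0,0]},{"hand":-1,"dp":[0,0,0],"turn":[0,0,0]}]'
```

```text
clock: 7.85
tcp_pos: [0.5622, -0.0979, 0.0276]
eef_rot: [[-0.951, -0.31, -0.005], [-0.31, 0.951, 0.001], [0.004, 0.003, -1.0]]
contact_force: [-0.5, -0.2, -0.4]
grip_width: 0.495
gripper_force: 0.0
clock: 8.27
tcp_pos: [0.5652, -0.0991, 0.0318]
eef_rot: [[-0.951, -0.31, 0.002], [-0.31, 0.951, -0.001], [-0.002, -0.001, -1.0]]
contact_force: [0.7, -0.3, -0.1]
grip_width: 0.248
gripper_force: 0.0
clock: 8.68
tcp_pos: [0.5647, -0.0982, 0.0315]
eef_rot: [[-0.951, -0.31, 0.001], [-0.31, 0.951, 0.001], [-0.001, 0.001, -1.0]]
contact_force: [-2.7, 3.9, 5.4]
grip_width: 0.15
gripper_force: 60.8
```

```bash
python3 -m handwheel '[{"hand":-1,"dp":[0,0,-0.003],"turn":[0,0,0]},{"hand":-1,"dp":[0,0,-0.006],"turn":[0,0,0]},{"hand":-1,"dp":[0,0,-0.01],"turn":[0,0,0]},{"hand":-1,"dp":[0,0,-0.015],"turn":[0,0,0]},{"hand":-1,"dp":[0,0,-0.02],"turn":[0,0,0]}]' && python3 -m handwheel '[{"hand":-1,"dp":[0,0,-0.003],"turn":[0,0,0]},{"hand":-1,"dp":[0,0,-0.003],"turn":[0,0,0]},{"hand":-1,"dp":[0,0,-0.003],"turn":[0,0,0]},{"hand":-1,"dp":[0,0,-0.003],"turn":[0,0,0]},{"hand":-1,"dp":[0,0,-0.003],"turn":[0,0,0]}]'
python3 - <<'E'
from h import *
o=robot.get_obs(); print(o["wrist_torque"],o["contact_force"],o["eef_rot"].T@o["wrist_torque"])
p=imaging.capture('side'); save(p,'side5',(270,160,420,280),5)
E
```

```text
clock: 9.1
tcp_pos: [0.5635, -0.0986, 0.0501]
eef_rot: [[-0.951, -0.31, -0.002], [-0.31, 0.951, 0.001], [0.001, 0.001, -1.0]]
contact_force: [-0.6, 1.6, -5.0]
grip_width: 0.152
gripper_force: 59.1
clock: 9.52
tcp_pos: [0.5642, -0.0984, 0.0535]
eef_rot: [[-0.951, -0.31, -0.0], [-0.31, 0.951, 0.001], [-0.0, 0.001, -1.0]]
contact_force: [-1.6, 3.5, -1.2]
grip_width: 0.152
gripper_force: 59.6
[ 0.74280513  0.2863171  -0.06956774] [-1.58557132  3.52442232 -1.18992264] [-0.79495742  0.04197688  0.06969401]
```

View pics/side5.png

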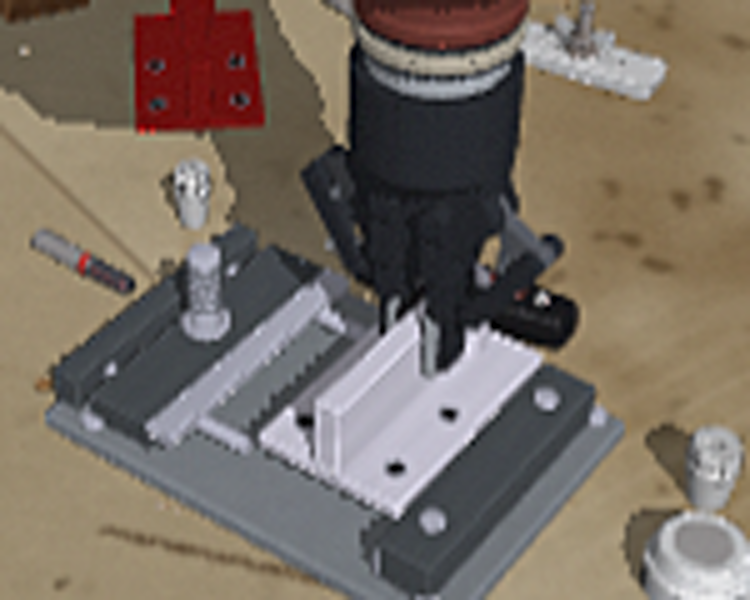

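The bracket is lifted about 2 cm in the grip. A 3.8 N side force along +y suggests the flange is rubbing the fixed jaw, so I'll shift slightly to +y. First I'll measure the tilt.

```bash
cat >> h.py <<'E'
def tilt():
    t=np.array([.5431,-.1047]);th=np.radians(18.07)
    R=np.array([[np.cos(th),-np.sin(th)],[np.sin(th),np.cos(th)]])
    o=robot.get_obs(); zb=o["tcp_pos"][2]-.0315+.020
    p=imaging.capture("side"); ys,xs=np.mgrid[120:300,250:430]
    W=world(p,np.c_[xs.ravel(),ys.ravel()]); v=(W[:,:2]-t)@R
    for n,z,m in (("rib",zb+.04,(abs(v[:,1])<.010)&(v[:,0]<.005)&(v[:,0]>-.055)),("flange",zb,(v[:,1]<-.012)&(v[:,1]>-.036)&(abs(v[:,0])<.055))):
        m=m&(abs(W[:,2]-z)<.007)
        for _ in range(3):
            A=np.c_[v[m],np.ones(m.sum())]; c=np.linalg.lstsq(A,W[m,2],rcond=None)[0]
            m=m&(abs(np.c_[v,np.ones(len(v))]@c-W[:,2])<.002)
        print(n,m.sum(),"slope x,y deg",np.degrees(c[:2]).round(2),"z",W[m,2].mean().round(4),"expect",round(z,4),"x min",v[m,0].min().round(4), "ymed",np.median(v[m,1]).round(4))
    print(o["contact_force"].round(2),(o["eef_rot"].T@o["wrist_torque"]).round(3),o["tcp_pos"].round(4),o["grip_width"])
E
python3 -c "
from h import *
tilt()"
python3 -m handwheel '[{"hand":-1,"dp":[0,0.001,0],"turn":[0,0,0]},{"hand":-1,"dp":[0,0.001,-0.005],"turn":[0,0,0]},{"hand":-1,"dp":[0,0.001,-0.01],"turn":[0,0,0]},{"hand":-1,"dp":[0,0.001,-0.01],"turn":[0,0,0]},{"hand":-1,"dp":[0,0.001,-0.01],"turn":[0,0,0]}]'
python3 -c "
from h import *
tilt()"
```

```text
rib 106 slope x,y deg [ 0.04 11.97] z 0.0814 expect 0.0819 x min -0.0539 ymed -0.0023
flange 305 slope x,y deg [-0.01  0.49] z 0.0417 expect 0.0419 x min -0.0548 ymed -0.0246
[-2.49  5.02 -1.96] [-0.834  0.042  0.062] [ 0.5642 -0.0984  0.0534] 0.1501867269059055
clock: 10.03
tcp_pos: [0.5647, -0.0985, 0.0644]
eef_rot: [[-0.951, -0.31, 0.002], [-0.31, 0.951, -0.001], [-0.002, -0.002, -1.0]]
contact_force: [0.2, 0.7, -4.3]
grip_width: 0.152
gripper_force: 59.3
rib 99 slope x,y deg [-0.54  7.79] z 0.0924 expect 0.0929 x min -0.055 ymed -0.0022
flange 297 slope x,y deg [-0.13 -0.75] z 0.0526 expect 0.0529 x min -0.0548 ymed -0.0247
[ 0.18  0.66 -4.26] [0.007 0.015 0.04 ] [ 0.5647 -0.0985  0.0644] 0.15233206484557532
```

Now it hangs free: weight 4.3 N, moment about zero, level. I'll lift the remaining 117 mm.

```bash
python3 -m handwheel '[{"hand":-1,"dp":[0,0,-0.006],"turn":[0,0,0]},{"hand":-1,"dp":[0,0,-0.018],"turn":[0,0,0]},{"hand":-1,"dp":[0,0,-0.032],"turn":[0,0,0]},{"hand":-1,"dp":[0,0,-0.046],"turn":[0,0,0]},{"hand":-1,"dp":[0,0,-0.06],"turn":[0,0,0]}]' && python3 -m handwheel '[{"hand":-1,"dp":[0,0,-0.014],"turn":[0,0,0]},{"hand":-1,"dp":[0,0,-0.028],"turn":[0,0,0]},{"hand":-1,"dp":[0,0,-0.042],"turn":[0,0,0]},{"hand":-1,"dp":[0,0,-0.052],"turn":[0,0,0]},{"hand":-1,"dp":[0,0,-0.057],"turn":[0,0,0]}]' && for i in 1 2 ; do python3 -m handwheel '[{"hand":-1,"dp":[0,0,0],"turn":[0,0,0]},{"hand":-1,"dp":[0,0,0],"turn":[0,0,0]},{"hand":-1,"dp":[0,0,0],"turn":[0,0,0]},{"hand":-1,"dp":[0,0,0],"turn":[0,0,0]},{"hand":-1,"dp":[0,0,0],"turn":[0,0,0]}]'; done
python3 -c "
from h import *
tilt(); print(robot.get_obs()['joint_vel'].round(4))
p=imaging.capture('side'); save(p,'side6',(230,100,430,280),4)"
```

```text
clock: 10.5
tcp_pos: [0.5642, -0.098, 0.1253]
eef_rot: [[-0.951, -0.31, 0.001], [-0.31, 0.951, -0.0], [-0.001, -0.001, -1.0]]
contact_force: [0.1, 0.1, -4.1]
grip_width: 0.152
gripper_force: 59.1
clock: 10.92
tcp_pos: [0.5649, -0.0982, 0.1831]
eef_rot: [[-0.951, -0.31, 0.003], [-0.31, 0.951, -0.001], [-0.003, -0.002, -1.0]]
contact_force: [-0.1, -0.2, -4.9]
grip_width: 0.152
gripper_force: 59.2
clock: 11.33
tcp_pos: [0.5634, -0.0977, 0.1792]
eef_rot: [[-0.951, -0.31, -0.002], [-0.31, 0.951, 0.001], [0.002, 0.001, -1.0]]
contact_force: [-0.0, -0.4, -4.9]
grip_width: 0.151
gripper_force: 59.2
clock: 11.75
tcp_pos: [0.564, -0.0979, 0.1804]
eef_rot: [[-0.951, -0.31, 0.0], [-0.31, 0.951, -0.0], [-0.0, -0.0, -1.0]]
contact_force: [0.5, 0.5, -4.4]
grip_width: 0.153
gripper_force: 59.2
rib 106 slope x,y deg [-0.06  8.6 ] z 0.2085 expect 0.2089 x min -0.0547 ymed -0.0015
flange 334 slope x,y deg [-0.07  0.93] z 0.1688 expect 0.1689 x min -0.055 ymed -0.0241
[ 0.55  0.52 -4.39] [-0.025 -0.009  0.066] [ 0.564  -0.0979  0.1804] 0.15289461550131458
[ 0.0006  0.0004  0.001  -0.0003 -0.0014 -0.0003]
```

View pics/side6.png

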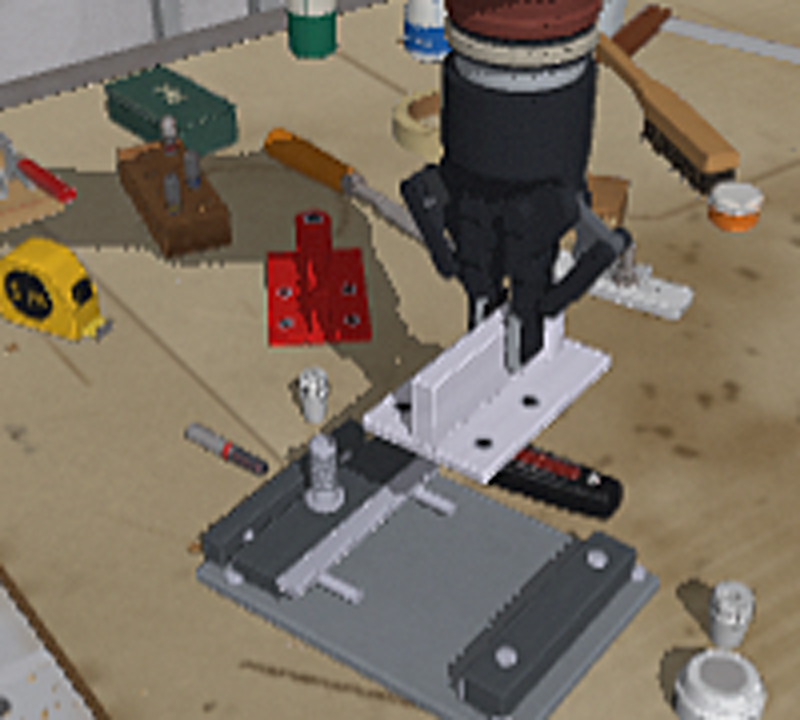

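The bracket hangs level and still about 149 mm above its seat. The jaw is fully open and the tools lie where they were, so I'm handing in.

```bash
python3 -c "
from workcell import order
print(order.finish_job())"
```

```text
the job is handed in; nothing more can be done
None
```

The job is handed in at about 12 s: the jaw is open at its stop, and the bracket is held level and still, straight above the vise and about 149 mm above its seat. It brushed the fixed jaw lightly (about 5 N) early in the lift, and the tools around the vise look undisturbed in the last picture.

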